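Shut and latch the bench incubator's hatch

ROBOT

A 6-joint arm with a two-finger parallel gripper is mounted at the origin on the work surface. World frame = base frame: x ahead of the robot, y to its left, z up, the work surface at z = 0. Lengths are in mm, angles in rad, forces in N, time in s.
With the tool pointing down it reaches from about 275 to 750 mm from the base axis. Payload 10.2 kg.
Tool frame: the origin (TCP) lies between the finger pads; the fingertips stand 22 mm ahead of it and the grasp point (between the pads) lies 3 mm ahead of it (ctrl.nose_length is the distance from the TCP to the fingertips, in mm); z points along the fingers, y is the line along which they close (so a half turn about z gives the same grasp; the last joint's range is limited). The gripper opens to 85 mm and grips with 20 to 120 N. Pads are 22 mm wide; open, the fingers measure 114 mm over their backs; the gripper's body (76 mm by 85 mm) begins 54 mm behind the grasp point. The pads swing forward as they close: fully open they stand 13 mm farther back than shut.
Start: joints at [0.893, 0.313, 1.498, -0, 1.331, -0.223], TCP at [230.636, 471.633, 253.294] pointing down, gripper open.
Joint ranges: [-2.94, 2.94], [-0.97, 2.17], [0.19, 2.56], [-1.23, 4.37], [0.02, 3.11], [-2.88, 2.88]. Speed limits (rad/s): [2.39, 2.39, 3.01, 3.14, 3.14, 3.14].

INTERFACE

Orientations are given as a unit quaternion [w, x, y, z].
In Python, from rig import sense, imaging, ctrl gives the robot as it stands. The module is installed in compiled form; this text tells all that it offers.
- The arm moves only by the tool apply_moves, never from a script. Its argument "commands" is a list of rows, each a list of 5 numbers: the gripper command: -1 is fully open, 1 is shut, values between are in proportion, then the shift along the tool's x, y, z in mm, then the turn about the tool's z in degrees. A call has 1 to 20 rows; each row shifts and turns the commanded pose from where the row before left it, along the tool's axes as they then stand; what a row does not reach is not made up. A row lasts 1/8 s, in which the tool goes at most 62.5 mm and 10.7 degrees, less where a joint would pass 70% of its speed; a pose out of reach is approached as far as the arm can. A call is refused whole if a number of a shift passes 62.5 or a number of a turn 10.7, either way. A call with a gripper value outside its range is refused whole. The fingers move at their own pace and stop on an object; "newtons" is the grip in N (left out, the last holds). Time passes only in rows, so rows that do not move let the fingers close. It gives the time, the measured TCP pose, the force, the opening and the grip force at its end, in the units of the state.
- sense(): the state, without advancing time (a new reading comes with each control period).
- imaging.capture(name): name is "side" or "top" or "wrist"; returns the picture (420x560x3 uint8, blue, green, red); there is no depth.
- imaging.calibration(name): a dict with "camera_matrix" (3x3 intrinsics, pixels), "world_to_cam" (4x4, takes a point from world to camera coordinates). Camera axes: x right, y up, looking along -z (the intrinsics and any distortion apply to the point x, -y, -z); pixel columns grow to the right and rows downward; lengths in mm; the calibration is good to about 2 mm. A picture is of the moment at which its call begins: read the wrist's pose just before it. calibration takes no time and is no camera call; for the wrist camera it gives the pose at the moment of the call.
- ctrl.finish_job(): hands the job in; it is judged then, once.
The state is a dict: "time_s": time; "joints": joint angles; "dq": joint speeds; "tau": joint torques, N m; "eef_pos": TCP position; "ee_rot": TCP orientation; "force": force on the tool from outside, world axes, zero at the start; "wrist_torque": the same for the moment, N m; "grip_width": opening from 0.0 (shut) to 1.0 (fully open); "grip_force": force on a finger pad.
Only numpy, scipy, OpenCV 4.12 (cv2) and the standard library are available. Lean on these libraries where they do the work, as an engineer would, in place of code of your own. Each camera call takes 0.05 s, during which the arm holds its last target. There are 200 camera calls.

TASK

Swing the bench incubator's raised hatch down onto its seal, then press it gently against the springy seal and turn its wing knob anticlockwise (seen from above) to the quarter-turn stop, so that the tongue inside swings under the frame edge and holds the hatch down. Go by feel and never force the hatch or the tongue (no more than 25 N), and leave everything else standing where it is.

Things in the scene. Friction and masses are not known exactly. Their poses are not given: they have to be found in the camera images.
- incubator: White bench incubator fixed to the bench, 270 (x) x 340 (y) x 120 mm high. Origin: centre of its underside, z up, front towards its own -x. Its hatch covers the +y two thirds of its top (hatch middle line at y = +50 mm); the -y third is a flat deck with a display and small loose things on it.
- lip (a point): NOMINAL place (fixed to the case) of the middle of the inner top edge of the frame edge: a steel lip 14 mm thick, 206 mm long, reaching 30 mm from here to the front. The real lip stands up to 8 mm higher or lower, not measured. On it lies a sprung black rubber seal strip, its top 7 to 19 mm above the lip when free. The seal and the lip must be found by feel.
- hatch_hinge (a point): On the hatch's hinge axis, middle of the hatch's far (incubator +x) edge, 105 mm behind the incubator's middle and 132 mm above its underside. Tilts with the hatch: x points from the knob to the hinge, y along the hinge axis (to the incubator's +y), z out of the hatch's upper face.
- hatch (a joint): Hatch angle in rad. 0: level, bottomed on a nominal frame; grows as the near edge rises. It starts raised and stays where it is left (stiff hinge, about 0.33 N m). Let down on the seal it rests somewhere from -0.01 to 0.125, depending on lip and seal. Pressed down to the hard frame it reads -0.037 to 0.037.
- hatch_panel: The hatch: white plate 237 mm long from the hinge, 214 mm wide, 8 mm thick, about 0.25 kg with its knob. Origin and axes as hatch_hinge, at the plate's underside: the plate spans x = -237 to 0, y = -107 to 107, z = 0 to 8 mm. More than 25 N on it is forcing it.
- knob_grip (a point): On the axis of the black wing knob, 24 mm above the hatch's upper face, the height to grip; axis 172 mm from the hinge and 65 mm in from the free edge, on the hatch's middle line. The wing is an upright blade 60 mm long, 11 mm thick, 5 to 36 mm above the hatch face. The point turns with the knob: y along the wing, x across it, z out of the hatch.
- knob (a joint): Knob angle in rad, growing anticlockwise seen from above. 0: wing and tongue parallel to the frame edge (along the hatch's y), tongue clear. 1.57: stop, wing square to the frame edge, tongue under the lip. Starts within about 0.2 of 0. Turns with 0.06 N m, some more when the tongue rubs; stays where it is left.
- tongue: Steel tongue on the knob's shaft under the hatch: 12 mm wide, 6 thick, reaching 45 mm from the axis along its +y (wing direction). Origin on the axis at the hatch's upper face; tongue top 23.7 mm below. It clears the lip once the knob is pushed down with 4 to 11 N (hard frame at 5 to 12 N); else it strikes the lip at angle 0.5. Once under, it holds the hatch. Over 25 N on it is forcing.
- hatch_edge (a point): Point on the hatch's upper face, in the middle of its width, 7 mm in from its near (free) edge and 230 mm from the hinge axis.
- sample_jar: Loose white jar, 34 mm across, 45 mm high, on the incubator's deck; origin under its centre. Leave alone.
- tip_box: Loose blue box 50 x 65 x 40 mm on the incubator's deck; origin under its centre. Leave alone.
- amber_bottle: Loose brown bottle, 70 mm across, 170 mm high; origin under its centre. Leave alone.
- wash_bottle: Loose white bottle, 68 mm across, 190 mm high; origin under its centre. Leave alone.
- waste_cup: Loose white cup, 76 mm across, 110 mm high; origin under its centre. Leave alone.
- soap_pump: Loose clear pump dispenser, 64 mm across, 158 mm high; origin under its centre. Leave alone.
- tube_rack: Loose white rack of capped tubes, 90 x 200 x 84 mm high; origin under its centre. Leave alone.

How it is judged:
By the outcome, as a careful person would: the job done as asked, in the order asked, and still so for the second after the job is handed in, with the robot touching nothing.
It also fails if it takes over 61 s, if anything falls off the work surface, if the arm or the gripper's body presses on something with over 40 N, if the wrist force passes 120 N, or if a joint passes its speed limit or range.

## Working session

There is one attempt and no reset: what is moved stays moved. The work goes in short steps, Python scripts to look and compute and a tool call to move; the robot and the scene stay as the last step left them, time stands still between calls to the robot, and variables do not carry over. Pictures are saved under pics/ and viewed, at most 10 in all, crops included, and the job is handed in when it is done.

Besides the shell and the picture viewer there is one more tool, called after "Emit:" as name(argument=value, ...) on one line, values as JSON. apply_moves: Moves the arm, as the interface text tells. Its arguments: {"type":"object","properties":{"commands":{"type":"array","items":{"type":"array","items":{"type":"number"}}},"newtons":{"type":"number"}},"required":["commands"]}

```bash
mkdir -p pics
python3 - <<'E'
from rig import sense, imaging, ctrl
import cv2,numpy as np
s=sense(); print(s['time_s'],s['eef_pos'],s['ee_rot'],ctrl.nose_length)
for n in('side','top'):
    cv2.imwrite(f'pics/{n}0.png',imaging.capture(n)); c=imaging.calibration(n); print(n,np.round(c['camera_matrix'],1).tolist(),np.round(c['world_to_cam'],3).tolist(),[k for k in c])
E
```

```text
0.0 [230.49222242 471.44256013 252.75761884] [-2.69455881e-04  2.25443397e-01  9.74256069e-01 -5.60659372e-04] 22.0
side [[426.5, 0.0, 275.6], [0.0, 426.5, 204.8], [0.0, 0.0, 1.0]] [[0.917, -0.398, -0.01, -523.109], [0.227, 0.501, 0.835, -234.3], [-0.327, -0.768, 0.55, -1004.825], [0.0, 0.0, 0.0, 1.0]] ['camera_matrix', 'world_to_cam']
top [[400.0, 0.0, 279.1], [0.0, 400.0, 207.4], [0.0, 0.0, 1.0]] [[-0.02, -1.0, -0.022, 20.848], [0.991, -0.023, 0.131, -566.984], [-0.131, -0.019, 0.991, -1309.685], [0.0, 0.0, 0.0, 1.0]] ['camera_matrix', 'world_to_cam']
```

View pics/side0.png

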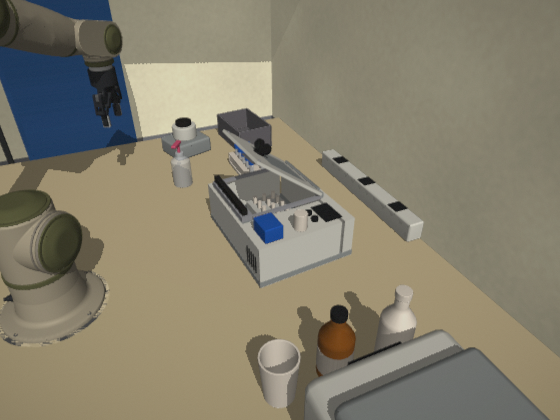

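View pics/top0.png

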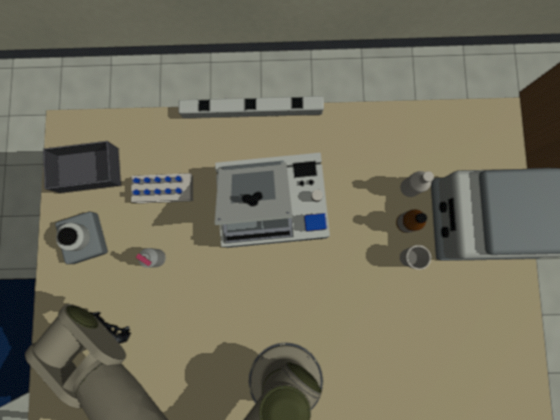

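The side view shows the incubator around (280,220) with its hatch raised and the knob near (262,147). In the top view the case spans about (217-328, 155-245), with the knob near (253,199). I'll enlarge both.

Run:
```python
import cv2,numpy as np
a=cv2.imread('pics/top0.png')[145:255,205:340]; b=cv2.imread('pics/side0.png')[120:280,195:360]
a=cv2.resize(a,None,fx=5,fy=5,interpolation=cv2.INTER_CUBIC); cv2.imwrite('pics/tc.png',a)
b=cv2.resize(b,None,fx=3.6,fy=3.6,interpolation=cv2.INTER_CUBIC); cv2.imwrite('pics/sc.png',b)
```

```text
(no output)
```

View pics/tc.png

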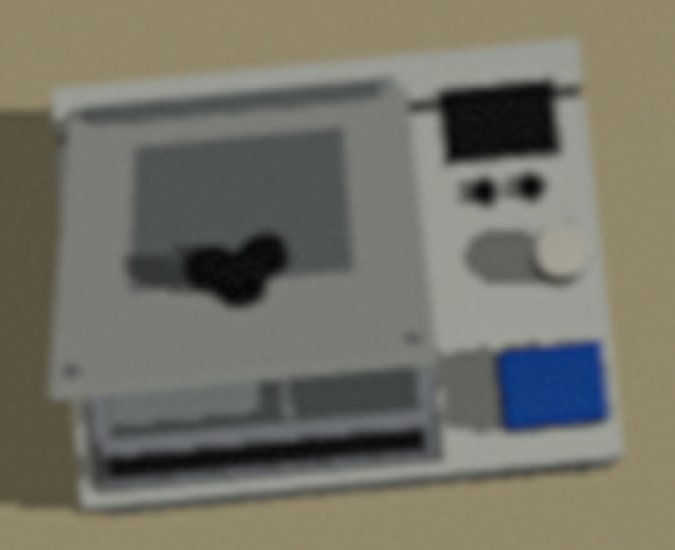

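View pics/sc.png

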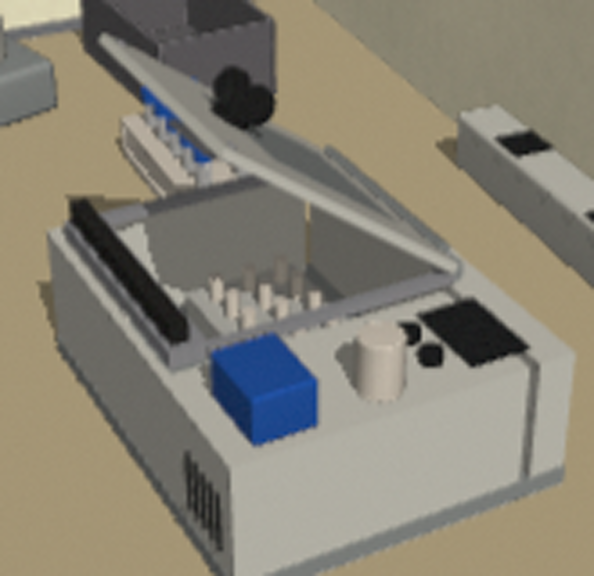

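Both crops are clear. In the top crop the case corners are (52,90), (578,42), (620,458) and (83,505), the hatch's free corners are (50,395) and (438,378), and the knob is at about (237,268). In the side crop the free corners are about (100,35) and (228,165), and the knob is at about (243,97).

```bash
cat > h.py <<'E'
import numpy as np
from rig import imaging
from scipy.optimize import brentq, least_squares
def ray(n,uv,cal=None):
    c=cal or imaging.calibration(n); K=c['camera_matrix'];W=np.array(c['world_to_cam']);R=W[:3,:3];t=W[:3,3]
    d=np.linalg.inv(K)@[uv[0],uv[1],1]; d=R.T@(d*[1,-1,-1]); return -R.T@t,d/np.linalg.norm(d)
def onz(n,uv,z):
    o,d=ray(n,uv); return o+d*(z-o[2])/d[2]
def proj(n,p):
    c=imaging.calibration(n);q=np.array(c['world_to_cam'])@[*p,1];q=np.array(c['camera_matrix'])@(q[:3]*[1,-1,-1]);return q[:2]/q[2]
def tri(u1,u2):
    (a,d),(b,e)=ray('top',u1),ray('side',u2)
    s=np.linalg.lstsq(np.c_[d,-e],b-a,rcond=None)[0];p,q=a+s[0]*d,b+s[1]*e
    return (p+q)/2,np.linalg.norm(p-q)
T=lambda x,y:((x+.5)/5-.5+205,(y+.5)/5-.5+145)
S=lambda x,y:((x+.5)/3.6-.5+195,(y+.5)/3.6-.5+120)
E
python3 - <<'E'
from h import *
P=np.array([onz('top',T(*c),120) for c in[(52,90),(578,42),(620,458),(83,505)]]);print(P.round(1).tolist())
print('sizes',[np.linalg.norm(P[i]-P[(i+1)%4]).round(1) for i in range(4)])
Q=np.array([onz('side',S(*c),120) for c in[(48,235),(230,462),(572,355)]]);print('side FL FR BR',Q.round(1).tolist())
c=P.mean(0); y=(P[0]-P[1])+(P[3]-P[2]); yaw=np.arctan2(-y[0],y[1]); print('c',c.round(1),'yaw',yaw)
X=np.array([np.cos(yaw),np.sin(yaw),0]);Y=np.array([-X[1],X[0],0]);Z=np.array([0,0,1])
for nm,a,b in(('free+y',(50,395),(100,35)),('free-y',(438,378),(228,165)),('knob',(237,268),(243,97))):
    p,e=tri(T(*a),S(*b)); d=p-c; print(nm,p.round(1),'gap',e.round(1),'inc',(d@X).round(1),(d@Y).round(1),p[2].round(1),'ang',np.arctan2(p[2]-132,105-d@X).round(3),'r',np.hypot(p[2]-132,105-d@X).round(1))
E
```

```text
[[706.5, 210.4, 120.0], [729.4, -128.4, 120.0], [462.1, -145.7, 120.0], [439.9, 190.7, 120.0]]
sizes [np.float64(339.6), np.float64(267.8), np.float64(337.1), np.float64(267.3)]
side FL FR BR [[439.4, 182.7, 120.0], [467.0, -142.2, 120.0], [729.6, -130.3, 120.0]]
c [584.5  31.8 120. ] yaw 0.06676328771402622
free+y [494.9 181.9 281. ] gap 1.4 inc -79.4 155.8 281.0 ang 0.68 r 237.1
free-y [506.4 -33.5 271.9] gap 13.8 inc -82.3 -59.9 271.9 ang 0.642 r 233.7
knob [567.6  79.7 259.6] gap 3.6 inc -13.7 49.0 259.6 ang 0.822 r 174.3
```

Emit:
apply_moves(commands=[[1,0,0,-13,10],[1,0,0,-13,10],[1,0,0,-13,10],[1,0,0,-13,10],[1,0,0,-13,10],[1,0,0,-10,10],[1,-46,29,0,0],[1,-46,29,0,0],[1,-46,29,0,0],[1,-46,29,0,0],[1,-46,29,0,0],[1,-46,29,0,0],[1,-46,29,0,0],[1,-46,29,0,0],[1,-44,28,0,0],[1,0,0,0,0]], newtons=20)

```text
time_s: 2.1
eef_pos: [519.5, 75.9, 327.2]
ee_rot: [-0.001, 0.684, 0.73, -0.001]
force: [-0.0, 1.4, -0.8]
grip_width: 0.0
grip_force: 0.0
```

```bash
cat >> h.py <<'E'
C=np.array([584.5,31.8,0]);yaw=.0668;X=np.array([np.cos(yaw),np.sin(yaw),0]);Y=np.array([-X[1],X[0],0])
def st():
    from rig import sense
    s=sense();p=np.array(s['eef_pos']);q=s['ee_rot'];d=p-C
    print('t',round(s['time_s'],2),'inc',(d@X).round(1),(d@Y).round(1),'z',p[2].round(1),'yawy-yaw',np.degrees(2*np.arctan2(q[2],q[1])-np.pi/2-yaw).round(2),'F',np.round(s['force'],1),'M',np.round(s['wrist_torque'],2),'w',round(s['grip_width'],2),'j',np.round(s['joints'],2))
E
python3 -c "
from h import *;st()
import cv2;cv2.imwrite('pics/s1.png',cv2.resize(imaging.capture('side')[60:280,130:400],None,fx=2.7,fy=2.7))"
```

```text
t 2.1 inc -61.9 48.4 z 327.2 yawy-yaw -0.11 F [-0.   1.4 -0.8] M [ 0.08  0.03 -0.03] w 0.0 j [-0.08  0.27  1.36 -0.    1.51 -0.14]
```

View pics/s1.png

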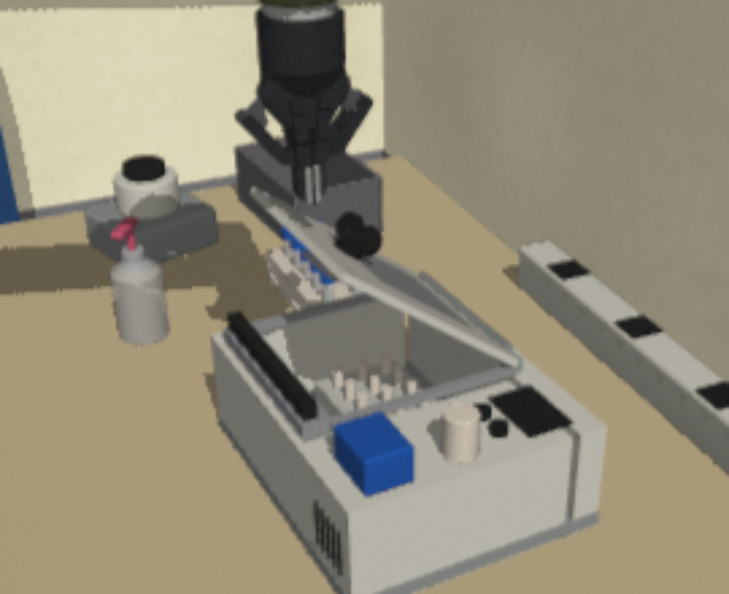

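The gripper is shut above the hatch's free edge, with the fingertips at about (312,195) in the crop. Next I'll lower it to touch.

Emit:
apply_moves(commands=[[1,0,0,10,0],[1,0,0,8,0],[1,0,0,4,0],[1,0,0,3,0],[1,0,0,2,0],[1,0,0,2,0],[1,0,0,0,0]])

```text
time_s: 3.02
eef_pos: [518.4, 78.5, 299.3]
ee_rot: [0.0, 0.682, 0.731, 0.0]
force: [0.0, 0.4, -0.2]
grip_width: 0.0
grip_force: 0.0
```

```bash
python3 -c "
from h import *;st()"
```

```text
t 3.02 inc -62.9 51.0 z 299.3 yawy-yaw 0.11 F [ 0.   0.4 -0.2] M [-0.   -0.06  0.03] w 0.0 j [-0.07  0.28  1.42  0.    1.44 -0.14]
```

Emit:
apply_moves(commands=[[1,0,0,2,0],[1,0,0,2,0],[1,0,-2,3,0],[1,0,-2,3,0],[1,0,-2,3,0],[1,0,-2,3,0],[1,0,0,0,0]])

```text
time_s: 3.9
eef_pos: [510.2, 77.9, 283.0]
ee_rot: [-0.0, 0.682, 0.731, -0.0]
force: [-0.3, 0.3, -0.5]
grip_width: -0.001
grip_force: 0.0
```

```bash
python3 -c "
from h import *;st()"
```

```text
t 3.9 inc -71.1 51.0 z 283.0 yawy-yaw 0.11 F [-0.3  0.3 -0.5] M [-0.   -0.02 -0.03] w -0.0 j [-0.08  0.27  1.47  0.    1.4  -0.14]
```

Emit:
apply_moves(commands=[[1,0,-4,6,0],[1,0,-4,6,0],[1,0,-4,6,0],[1,0,-3.5,6.5,0],[1,0,-3.5,6.5,0],[1,0,-3.5,6.5,0],[1,0,-3,7,0],[1,0,-3,7,0],[1,0,-2,7,0],[1,0,-2,7,0],[1,0,-2,5,0],[1,0,-2,5,0],[1,0,0,0,0]])

```text
time_s: 5.52
eef_pos: [473.7, 75.4, 207.5]
ee_rot: [-0.0, 0.682, 0.731, -0.0]
force: [0.4, -0.7, 0.7]
grip_width: 0.0
grip_force: 0.0
```

```bash
python3 -c "
from h import *;st()
import cv2;cv2.imwrite('pics/s2.png',cv2.resize(imaging.capture('side')[60:280,130:400],None,fx=2.7,fy=2.7))"
```

```text
t 5.53 inc -107.6 50.9 z 207.5 yawy-yaw 0.12 F [ 0.4 -0.7  0.7] M [ 0.02 -0.03 -0.03] w 0.0 j [-0.09  0.26  1.7  -0.    1.19 -0.16]
```

View pics/s2.png

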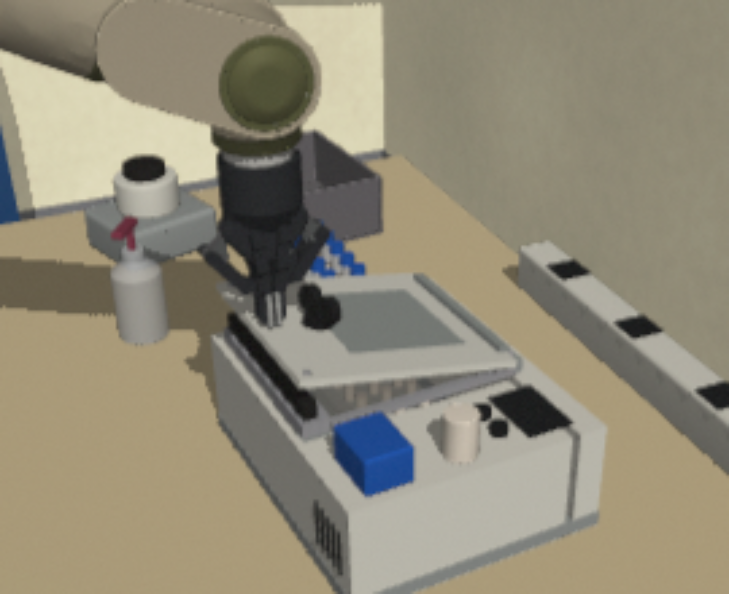

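The hatch has followed the fingertips down to roughly 0.2 rad. The tips rest near its free edge at about (270,320). I'll continue onto the seal.

Emit:
apply_moves(commands=[[1,0,-1,4,0],[1,0,-1,4,0],[1,0,-1,4,0],[1,0,-0.5,3,0],[1,0,-0.5,2,0],[1,0,0,0,0]])

```text
time_s: 6.32
eef_pos: [469.9, 75.2, 190.7]
ee_rot: [-0.0, 0.682, 0.731, -0.0]
force: [-0.3, 0.2, 0.3]
grip_width: -0.004
grip_force: 0.0
```

```bash
python3 -c "
from h import *;st()"
```

```text
t 6.33 inc -111.5 50.9 z 190.7 yawy-yaw 0.12 F [-0.3  0.2  0.3] M [-0.    0.03  0.  ] w -0.0 j [-0.09  0.27  1.73 -0.    1.14 -0.16]
```

Emit:
apply_moves(commands=[[1,0,0,2,0],[1,0,0,2,0],[1,0,0,2,0],[1,0,0,0,0]])

```text
time_s: 6.82
eef_pos: [469.9, 75.2, 184.6]
ee_rot: [-0.0, 0.682, 0.731, -0.0]
force: [0.4, 0.1, 0.5]
grip_width: -0.004
grip_force: 0.0
```

Emit:
apply_moves(commands=[[1,0,0,2,0],[1,0,0,2,0],[1,0,0,0,0]])

```text
time_s: 7.2
eef_pos: [469.9, 75.2, 180.7]
ee_rot: [-0.0, 0.682, 0.731, -0.0]
force: [-0.6, 0.3, 1.4]
grip_width: 0.002
grip_force: 0.6
```

Emit:
apply_moves(commands=[[1,0,0,2,0],[1,0,0,1,0],[1,0,0,0,0]])

```text
time_s: 7.58
eef_pos: [470.0, 75.2, 177.7]
ee_rot: [-0.0, 0.682, 0.731, -0.0]
force: [-1.6, -0.5, 3.3]
grip_width: 0.002
grip_force: 1.2
```

The seal answers with about 3 N, so the hatch is resting on it. I'll lift, open the gripper, and look for the knob angle.

Emit:
apply_moves(commands=[[1,0,0,-10,0],[-1,0,0,-30,0],[-1,0,10,-30,0],[-1,0,15,-20,0],[-1,0,12,0,0],[-1,0,10,0,0],[-1,0,0,0,0]])

```text
time_s: 8.45
eef_pos: [516.9, 78.4, 266.6]
ee_rot: [-0.001, 0.682, 0.731, -0.001]
force: [-1.1, -0.1, 0.3]
grip_width: 1.001
grip_force: 0.0
```

```bash
python3 -c "
from h import *;st()
import cv2;cv2.imwrite('pics/w3.png',imaging.capture('wrist'));c=imaging.calibration('wrist');np.savez('w3.npz',K=c['camera_matrix'],W=c['world_to_cam'])"
```

```text
t 8.45 inc -64.3 51.0 z 266.6 yawy-yaw 0.12 F [-1.1 -0.1  0.3] M [-0.02  0.03  0.03] w 1.0 j [-0.07  0.3   1.48  0.    1.36 -0.14]
```

View pics/w3.png

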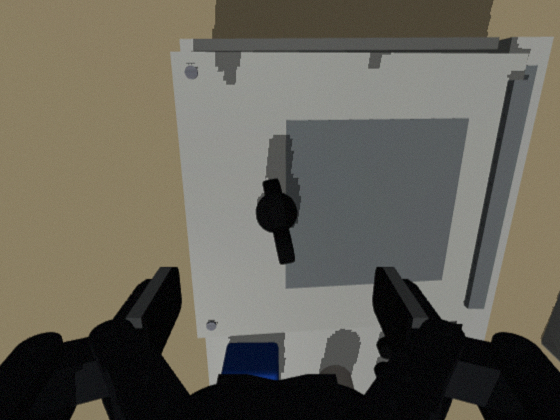

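The wrist view shows the closed hatch. The wing runs from about (272,182) to (286,262), with its hub near (277,212).

Run:
```python
from h import *
f=np.load('w3.npz');c={'camera_matrix':f['K'],'world_to_cam':f['W']}
def wz(uv,z):
    o,d=ray('',uv,c);p=o+d*(z-o[2])/d[2]-C;return np.array([p@X,p@Y])
a,b=wz((272,180),188),wz((287,262),188);v=a-b
print('ends',a.round(1),b.round(1),'len',np.linalg.norm(v),'mid',(a+b)/2,'ang',np.degrees(np.arctan2(-v[0],v[1])))
print('hub',wz((277,212),175).round(1),'free corners',wz((171,54),156).round(1),wz((199,337),156).round(1))
```

```text
ends [-67.4  79.8] [-57.5  23.8] len 56.887198811370574 mid [-62.48819284  51.8353335 ] ang 10.04509899404081
hub [-64.3  54.4] free corners [-131.9  153.6] [-129.1  -63.8]
```

Emit:
apply_moves(commands=[[-1,0.5,0.5,0,-10],[-1,0,0,30,0],[-1,0,0,25,0],[-1,0,0,15,0],[-1,0,0,10,0],[-1,0,0,5,0],[-1,0,0,0,0]], newtons=20)

```text
time_s: 9.38
eef_pos: [517.4, 78.9, 183.0]
ee_rot: [0.0, 0.616, 0.788, 0.0]
force: [-0.5, -0.1, 1.1]
grip_width: 1.0
grip_force: 0.0
```

Emit:
apply_moves(commands=[[0,0,0,0,0],[0.5,0,0,0,0],[0.6,0,0,0,0],[0.7,0,0,0,0],[0.8,0,0,0,0],[1,0,0,0,0],[1,0,0,0,0],[1,0,0,0,0]], newtons=20)

```text
time_s: 10.38
eef_pos: [517.3, 78.9, 182.8]
ee_rot: [0.0, 0.616, 0.788, -0.0]
force: [1.4, 0.4, 0.2]
grip_width: 0.143
grip_force: 20.8
```

```bash
python3 -c "
from h import *;st()"
```

```text
t 10.38 inc -63.9 51.5 z 182.8 yawy-yaw 10.12 F [1.4 0.4 0.2] M [-0.01  0.29  0.07] w 0.14 j [-0.07  0.38  1.6  -0.    1.16 -0.32]
```

The wing is gripped, with the opening at about 12 mm. Now I'll press by feel.

Emit:
apply_moves(commands=[[1,0,0,1,0],[1,0,0,1,0],[1,0,0,0,0]])

```text
time_s: 10.75
eef_pos: [517.0, 78.9, 180.6]
ee_rot: [-0.0, 0.616, 0.788, -0.0]
force: [-2.3, 0.3, 3.5]
grip_width: 0.143
grip_force: 19.4
```

Emit:
apply_moves(commands=[[1,0,0,1,0],[1,0,0,1,0],[1,0,0,0,0]])

```text
time_s: 11.12
eef_pos: [516.6, 78.9, 178.6]
ee_rot: [-0.001, 0.616, 0.788, -0.001]
force: [-6.7, 0.2, 3.4]
grip_width: 0.139
grip_force: 19.4
```

Emit:
apply_moves(commands=[[1,0,0,1,0],[1,0,0,0,0]])

```text
time_s: 11.38
eef_pos: [516.4, 78.9, 177.6]
ee_rot: [-0.001, 0.616, 0.788, -0.001]
force: [-7.1, -1.2, 5.0]
grip_width: 0.141
grip_force: 19.4
```

Emit:
apply_moves(commands=[[1,0,-1.3,0,0],[1,0,0,0,0]])

```text
time_s: 11.62
eef_pos: [516.2, 78.8, 177.7]
ee_rot: [0.0, 0.616, 0.788, 0.0]
force: [-0.1, 2.3, -0.5]
grip_width: 0.136
grip_force: 20.5
```

Emit:
apply_moves(commands=[[1,0,-0.3,1,0],[1,0,0,0,0]])

```text
time_s: 11.88
eef_pos: [516.1, 78.7, 177.0]
ee_rot: [0.0, 0.616, 0.788, 0.0]
force: [0.4, 4.2, 3.3]
grip_width: 0.135
grip_force: 19.4
```

Emit:
apply_moves(commands=[[1,0,-0.3,1,0],[1,0,0,0,0]])

```text
time_s: 12.12
eef_pos: [515.8, 78.7, 176.0]
ee_rot: [0.0, 0.616, 0.788, 0.001]
force: [2.0, 4.7, 4.1]
grip_width: 0.135
grip_force: 19.4
```

Emit:
apply_moves(commands=[[1,0.4,-0.2,1,0],[1,0,0,0,0]])

```text
time_s: 12.38
eef_pos: [515.6, 78.7, 174.9]
ee_rot: [0.001, 0.616, 0.788, 0.0]
force: [3.2, 2.2, 3.7]
grip_width: 0.128
grip_force: 19.4
```

Emit:
apply_moves(commands=[[1,0.2,-0.2,1,0],[1,0,0,0,0]])

```text
time_s: 12.62
eef_pos: [515.3, 78.7, 174.0]
ee_rot: [0.001, 0.616, 0.788, 0.0]
force: [4.9, 1.7, 4.7]
grip_width: 0.132
grip_force: 19.4
```

Emit:
apply_moves(commands=[[1,0.2,-0.2,1,0],[1,0,0,0,0]])

```text
time_s: 12.88
eef_pos: [515.1, 78.7, 173.0]
ee_rot: [0.001, 0.616, 0.788, 0.0]
force: [4.5, 0.0, 4.5]
grip_width: 0.132
grip_force: 19.4
```

Emit:
apply_moves(commands=[[1,0,0.4,1,0],[1,0,0,0,0]])

```text
time_s: 13.12
eef_pos: [515.0, 78.8, 171.8]
ee_rot: [0.0, 0.616, 0.788, -0.0]
force: [1.6, -1.1, 5.7]
grip_width: 0.128
grip_force: 19.4
```

Emit:
apply_moves(commands=[[1,0,0,1,0],[1,0,0,0,0]])

```text
time_s: 13.38
eef_pos: [514.9, 78.7, 170.8]
ee_rot: [-0.0, 0.616, 0.788, -0.001]
force: [1.8, -0.7, 6.0]
grip_width: 0.126
grip_force: 19.5
```

Emit:
apply_moves(commands=[[1,0,0,1,0],[1,0,0,0,0]])

```text
time_s: 13.62
eef_pos: [514.7, 78.7, 169.8]
ee_rot: [-0.0, 0.616, 0.788, -0.001]
force: [-0.3, -1.2, 7.1]
grip_width: 0.129
grip_force: 19.5
```

```bash
python3 -c "
from h import *;st()
import cv2;cv2.imwrite('pics/s4.png',cv2.resize(imaging.capture('side')[110:250,190:370],None,fx=4,fy=4))"
```

```text
t 13.62 inc -66.5 51.5 z 169.8 yawy-yaw 10.12 F [-0.3 -1.2  7.1] M [-0.3   0.2   0.03] w 0.13 j [-0.07  0.39  1.63 -0.    1.13 -0.32]
```

View pics/s4.png

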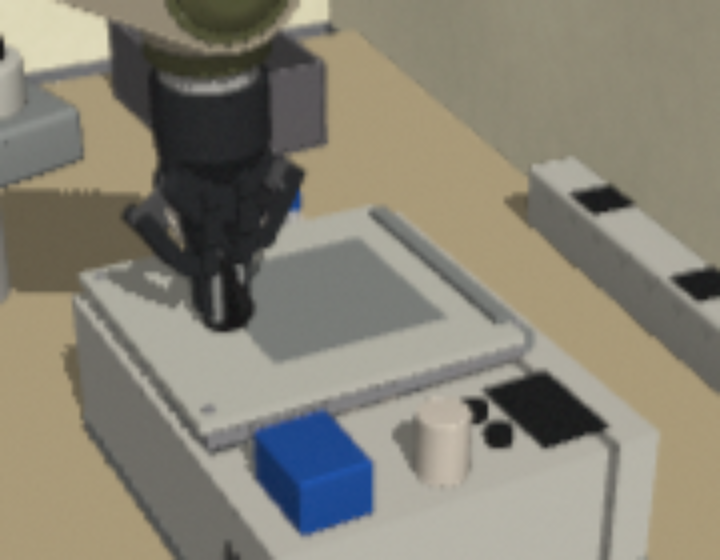

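The hatch is nearly level and the seal is compressed, with the fingers still on the wing at about (225,300). I'll keep pressing until the hard frame.

Emit:
apply_moves(commands=[[1,0,-0.2,1,0],[1,0,0,0,0]])

```text
time_s: 13.92
eef_pos: [514.5, 78.7, 168.9]
ee_rot: [-0.0, 0.616, 0.788, -0.001]
force: [-0.1, -1.4, 7.4]
grip_width: 0.128
grip_force: 19.5
```

Emit:
apply_moves(commands=[[1,0,-0.2,1,0],[1,0,0,0,0]])

```text
time_s: 14.18
eef_pos: [514.4, 78.7, 168.5]
ee_rot: [0.0, 0.616, 0.788, -0.0]
force: [-0.8, -0.6, 11.7]
grip_width: 0.125
grip_force: 19.8
```

Emit:
apply_moves(commands=[[1,0,-0.2,0.7,0],[1,0,0,0,0]])

```text
time_s: 14.42
eef_pos: [514.5, 78.7, 168.4]
ee_rot: [0.001, 0.616, 0.788, -0.0]
force: [-2.5, -0.5, 17.3]
grip_width: 0.127
grip_force: 20.5
```

The hard frame is reached (stiffness jump at z≈168.5). I'll ease back slightly and turn.

Emit:
apply_moves(commands=[[1,0,-0.2,-0.7,0],[1,0,0,0,-5],[1,0,0,0,-5],[1,0,0,0,0]])

```text
time_s: 14.92
eef_pos: [514.1, 78.6, 168.5]
ee_rot: [0.0, 0.545, 0.839, -0.001]
force: [-2.0, -0.8, 12.2]
grip_width: 0.129
grip_force: 20.4
```

```bash
python3 -c "
from h import *;st()"
```

```text
t 14.93 inc -67.1 51.4 z 168.5 yawy-yaw 20.17 F [-2.  -0.8 12.2] M [-0.28  0.5   0.03] w 0.13 j [-0.07  0.39  1.63 -0.    1.13 -0.49]
```

Emit:
apply_moves(commands=[[1,0,0,0,-5],[1,0,0,0,-4],[1,0,0,0,0]])

```text
time_s: 15.3
eef_pos: [513.8, 78.4, 168.5]
ee_rot: [-0.0, 0.477, 0.879, -0.001]
force: [-3.4, -2.8, 12.8]
grip_width: 0.123
grip_force: 20.5
```

Emit:
apply_moves(commands=[[1,0,0,0,-4],[1,0,0,0,-4],[1,0,0,0,0]])

```text
time_s: 15.68
eef_pos: [513.5, 78.3, 168.5]
ee_rot: [-0.001, 0.415, 0.91, -0.001]
force: [-5.8, -3.0, 14.6]
grip_width: 0.126
grip_force: 20.7
```

```bash
python3 -c "
from h import *;st()"
```

```text
t 15.68 inc -67.7 51.1 z 168.5 yawy-yaw 37.17 F [-5.8 -3.  14.6] M [-0.58  1.09  0.05] w 0.13 j [-0.07  0.38  1.63 -0.    1.13 -0.79]
```

Emit:
apply_moves(commands=[[1,0.2,-0.8,-0.3,0],[1,0,0,0,-4],[1,0,0,0,-4],[1,0,0,0,0]])

```text
time_s: 16.18
eef_pos: [513.2, 78.0, 168.5]
ee_rot: [-0.0, 0.35, 0.937, -0.001]
force: [-2.0, -2.7, 9.7]
grip_width: 0.123
grip_force: 20.1
```

```bash
python3 -c "
from h import *;st()"
```

```text
t 16.18 inc -68.1 50.9 z 168.5 yawy-yaw 45.16 F [-2.  -2.7  9.7] M [-0.42  0.47  0.07] w 0.12 j [-0.07  0.38  1.63 -0.    1.13 -0.93]
```

Emit:
apply_moves(commands=[[1,0,0,0.1,-4],[1,0,0,0,-4],[1,0,0,0,-4],[1,0,0,0,0]])

```text
time_s: 16.68
eef_pos: [513.0, 77.7, 168.5]
ee_rot: [-0.001, 0.25, 0.968, -0.001]
force: [-4.2, -4.8, 12.7]
grip_width: 0.125
grip_force: 20.5
```

```bash
python3 -c "
from h import *;st()"
```

```text
t 16.68 inc -68.3 50.6 z 168.5 yawy-yaw 57.16 F [-4.2 -4.8 12.7] M [-0.7   0.81  0.04] w 0.12 j [-0.07  0.38  1.63 -0.    1.13 -1.14]
```

Emit:
apply_moves(commands=[[1,0.1,-0.7,0,0],[1,0,0,0,-4],[1,0,0,0,-4],[1,0,0,0,-4],[1,0,0,0,0]])

```text
time_s: 17.3
eef_pos: [512.7, 77.2, 168.5]
ee_rot: [-0.0, 0.148, 0.989, -0.001]
force: [-2.8, -4.0, 11.5]
grip_width: 0.127
grip_force: 20.3
```

```bash
python3 -c "
from h import *;st()"
```

```text
t 17.3 inc -68.6 50.1 z 168.5 yawy-yaw 69.15 F [-2.8 -4.  11.5] M [-0.59  0.6   0.03] w 0.13 j [-0.08  0.38  1.63 -0.    1.13 -1.35]
```

Emit:
apply_moves(commands=[[1,0.2,-0.5,0,0],[1,0,0,0,-4],[1,0,0,0,-4],[1,0,0,0,-4],[1,0,0,0,0]])

```text
time_s: 17.92
eef_pos: [512.6, 76.7, 168.5]
ee_rot: [-0.0, 0.044, 0.999, -0.001]
force: [-1.4, -4.6, 10.3]
grip_width: 0.127
grip_force: 20.3
```

```bash
python3 -c "
from h import *;st()"
```

```text
t 17.93 inc -68.8 49.6 z 168.5 yawy-yaw 81.15 F [-1.4 -4.6 10.3] M [-0.62  0.39  0.06] w 0.13 j [-0.08  0.38  1.64 -0.    1.12 -1.56]
```

Emit:
apply_moves(commands=[[1,0.1,-0.5,0,-3],[1,0,0,0,-3],[1,0,0,0,0]])

```text
time_s: 18.3
eef_pos: [512.5, 76.4, 168.5]
ee_rot: [-0.0, -0.008, 1.0, -0.001]
force: [-1.6, -3.4, 9.8]
grip_width: 0.125
grip_force: 20.2
```

```bash
python3 -c "
from h import *;st()"
```

```text
t 18.3 inc -68.9 49.3 z 168.5 yawy-yaw 87.14 F [-1.6 -3.4  9.8] M [-0.4   0.25  0.05] w 0.13 j [-0.08  0.38  1.64 -0.    1.12 -1.66]
```

Emit:
apply_moves(commands=[[1,0,0,0,-2],[1,0,0,0,0]])

```text
time_s: 18.55
eef_pos: [512.5, 76.3, 168.5]
ee_rot: [-0.0, -0.026, 1.0, -0.001]
force: [-1.2, -3.1, 10.3]
grip_width: 0.121
grip_force: 20.2
```

```bash
python3 -c "
from h import *;st()"
```

```text
t 18.55 inc -68.8 49.2 z 168.5 yawy-yaw 89.13 F [-1.2 -3.1 10.3] M [-0.45  0.29  0.01] w 0.12 j [-0.08  0.38  1.64 -0.    1.12 -1.7 ]
```

Emit:
apply_moves(commands=[[1,0,0,0,-1.5],[1,0,0,0,-1],[1,0,0,0,0]])

```text
time_s: 18.92
eef_pos: [512.5, 76.2, 168.5]
ee_rot: [-0.0, -0.047, 0.999, -0.001]
force: [-0.6, -4.4, 10.1]
grip_width: 0.124
grip_force: 23.2
```

```bash
python3 -c "
from h import *;st()"
```

```text
t 18.93 inc -68.8 49.1 z 168.5 yawy-yaw 91.55 F [-0.6 -4.4 10.1] M [-0.61  0.31 -0.48] w 0.12 j [-0.08  0.38  1.64 -0.    1.12 -1.74]
```

Emit:
apply_moves(commands=[[1,0,0,0,-1.5],[1,0,0,0,0]])

```text
time_s: 19.18
eef_pos: [512.5, 76.2, 168.5]
ee_rot: [-0.0, -0.06, 0.998, -0.001]
force: [-1.2, -3.8, 9.9]
grip_width: 0.125
grip_force: 34.1
```

```bash
python3 -c "
from h import *;st()"
```

```text
t 19.18 inc -68.9 49.1 z 168.5 yawy-yaw 93.01 F [-1.2 -3.8  9.9] M [-0.63  0.37 -0.78] w 0.13 j [-0.08  0.38  1.64 -0.    1.12 -1.77]
```

The stop is felt (moment jumps at about 91°). I'll release the twist and ease off the press.

Emit:
apply_moves(commands=[[1,0,0,0,2.5],[1,0,-0.3,-0.5,0],[1,0,0,-0.5,0],[1,0,0,0,0]])

```text
time_s: 19.68
eef_pos: [512.5, 76.3, 169.0]
ee_rot: [-0.0, -0.039, 0.999, -0.001]
force: [1.5, -3.8, 6.0]
grip_width: 0.123
grip_force: 19.6
```

```bash
python3 -c "
from h import *;st()"
```

```text
t 19.68 inc -68.8 49.2 z 169.0 yawy-yaw 90.6 F [ 1.5 -3.8  6. ] M [-0.46  0.08 -0.17] w 0.12 j [-0.08  0.38  1.64 -0.    1.13 -1.73]
```

Emit:
apply_moves(commands=[[1,0,-0.3,-0.5,0],[1,0,0,-0.4,0],[1,0,0,0,0]])

```text
time_s: 20.05
eef_pos: [512.7, 76.3, 169.9]
ee_rot: [-0.0, -0.039, 0.999, -0.0]
force: [1.9, -4.0, 3.8]
grip_width: 0.125
grip_force: 19.6
```

Emit:
apply_moves(commands=[[0.5,0,0,0,0],[0,0,0,0,0],[-1,0,0,0,0],[-1,0,0,0,0],[-1,0,0,-10,0],[-1,0,0,-30,0],[-1,0,0,-40,0],[-1,0,0,0,0],[-1,0,0,0,0]])

```text
time_s: 21.18
eef_pos: [512.5, 76.6, 249.7]
ee_rot: [-0.0, -0.039, 0.999, 0.0]
force: [0.5, 0.0, 0.1]
grip_width: 0.998
grip_force: 0.0
```

```bash
python3 -c "
from h import *;st()
import cv2
a=imaging.capture('wrist');b=imaging.capture('side')[90:270,160:400]
cv2.imwrite('pics/e.png',np.hstack([a[:, :][0:420],cv2.resize(b,(560,420))])[:, :] if 0 else np.hstack([cv2.resize(a,(400,300)),cv2.resize(b,(400,300))]));c=imaging.calibration('wrist');np.savez('w5.npz',K=c['camera_matrix'],W=c['world_to_cam'])"
```

```text
t 21.18 inc -68.9 49.5 z 249.7 yawy-yaw 90.62 F [0.5 0.  0.1] M [ 0.02 -0.   -0.02] w 1.0 j [-0.08  0.3   1.52  0.    1.32 -1.73]
```

View pics/e.png

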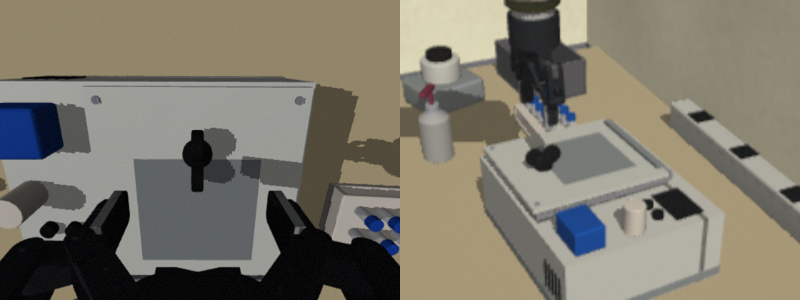

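The wing now stands square to the frame edge, from about (197,130) to (197,190). The hatch lies flat and held, and the box, jar and rack haven't moved.

```bash
python3 -c "
from rig import ctrl;print(ctrl.finish_job())"
```

```text
the job is handed in; nothing more can be done
None
```

The hatch is closed on its seal, with the knob turned anticlockwise to its stop and the tongue holding it down; forces read between moves stayed under 20 N, and the job was handed in at about 21 s with the gripper clear.

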